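# Feed a turning blank through the gravity flap of a drying box

### The arm

A 6-joint arm with a two-finger parallel gripper is mounted at the origin on a cart in front of the work surface, level with it; the furniture and walls round the work are solid. World frame = base frame: x ahead of the robot, y to its left, z up, the work surface at z = 0. Lengths are in m, angles in rad, forces in N, time in s.
With the tool pointing down it reaches from about 0.425 to 0.95 m from the base axis. Payload 14.7 kg.
Tool frame: the origin (TCP) lies at the very end of the fingers, on their centre line; the grasp point (between the pads) lies 19 mm behind it; z points along the fingers, y is the direction in which the jaws open and shut (so a half turn about z gives the same grasp; the last joint's range is limited). The gripper opens to 85 mm and grips with 20 to 120 N. Pads are 22 mm wide; open, the fingers measure 114 mm over their backs; the gripper's body (76 mm by 85 mm) begins 54 mm behind the grasp point. The pads swing forward as they close: fully open they stand 13 mm farther back than shut.
Start: joints at [1.15, 0.48, 1.596, -0, 1.065, -0.047], TCP at [0.237, 0.605, 0.231] pointing down, gripper open.
Joint ranges: [-2.75, 2.75], [-0.82, 2.05], [0.23, 2.67], [-1.56, 4.7], [0.09, 2.69], [-2.92, 2.92]. Speed limits (rad/s): [1.89, 1.89, 2.39, 3.01, 3.01, 3.01].

### API

Orientations are given as a unit quaternion [w, x, y, z].
In Python, from workcell import env, camera, nets gives the robot as it stands.
- The arm moves only by the tool play_rows, never from a script. Its argument "targets" is a list of rows, each a list of 5 numbers: the closure, from -1 (fully open) to 1 (shut), then the shift along the tool's x, y, z in mm, then the turn about the tool's z in rad. A call has 1 to 20 rows; each row shifts and turns the commanded pose from where the row before left it, along the tool's axes as they then stand; what a row does not reach is not made up. A row lasts 1/10 s, in which the tool goes at most 50 mm and 8.59 degrees, less where a joint would pass 70% of its speed; a pose out of reach is approached as far as the arm can. A call is refused whole if a number of a shift passes 50 or a number of a turn 0.15, either way. A call with a gripper value outside its range is refused whole. The fingers move at their own pace and stop on an object; "newtons" is the grip in N (left out, the last holds). Time passes only in rows, so rows that do not move let the fingers close. It gives the time, the measured TCP pose, the force and the opening at its end, in the units of the state.
- env.observe(): the state, without advancing time (a new reading comes with each control period).
- camera(name): name is "scene" or "top"; returns a dict with "color" (480x640x3 uint8, red, green, blue), "fx", "fy", "cx", "cy" (pixels), "distortion" ([k1, k2, p1, p2, k3] as OpenCV has them; the pictures are not rectified), "pose" (4x4, takes a point from camera to world coordinates). Camera axes: x right, y down, z forward; pixel columns grow to the right and rows downward; lengths in m; the calibration is good to about 2 mm. A picture is of the moment at which its call begins. There is no depth.
- env.job_done(): hands the job in, once; it reports no verdict.
Trained networks look in a picture, given as the dict that the camera call returned (one of the last four; its "shot" number tells which), for a name from the list of things; names that differ only in an ending like _2 or _b are one class to them, and where a whole thing is asked for, a point or a joint stands for the part that bears it (a point fixed in the world has none). Each returns a list of dicts, best first, with "p" (0 to 1); they miss things now and then, are a little off and sometimes report something else, mostly with a low value. They report only what shows in the picture. A call takes as long as a camera call. They do not tell look-alikes from the thing itself.
- nets.spot_in(name, picture): "at" ([row, column] in pixels, amid what is visible of it).
- nets.mark_of(name, picture): "at" ([row, column] in pixels: a listed point, or the origin of a listed thing).
The state is a dict: "time_s": time; "joint_pos": joint angles; "qd": joint speeds; "effort": joint torques, N m; "ee_pos": TCP position; "orientation": TCP orientation; "ft_force": force on the tool from outside, world axes, zero at the start; "ft_torque": the same for the moment, N m; "gripper_width": opening from 0.0 (shut) to 1.0 (fully open).
Only numpy, scipy, OpenCV 4.12 (cv2) and the standard library are available. Lean on these libraries where they do the work, as an engineer would, in place of code of your own. Each camera call takes 0.05 s, during which the arm holds its last target. There are 200 camera calls.

### The job

Load the flat oak blank that lies on the grey feed table into the drying box: square it up so that it fits the mouth, push it in through the hanging flap until it tips over the sill and slides down the chute, and draw your fingers back so that the flap drops fully shut behind it. Only push the blank along the table with the fingers, do not pick it up or lift it, and leave the three other wooden pieces beside the box where they are.

Things in the scene. Friction and masses are not known exactly. Their poses are not given: they have to be found in the camera images.
- dryer: wooden drying box, fixed on the bench, with a raised grey feed table in front of its mouth. Origin: on the bench, on the centre line, below the mouth; x runs level from the feed table into the box, y left, z up. The table is flat and open: x -125 to 0, y -65 to +65 mm, top at z = 97 mm, 12 mm thick, on a base 86 mm wide. The box is 86 mm wide and ends at x = 107 mm; its whitish lid is at z = 157 mm, a dial on it at 165 mm
- mouth (a point): middle of the sill at table level (in the box's frame x = 0, z = 97 mm), axes as the box. Two round upright door posts, 9 mm radius, at x = -11, y = +-37 mm leave 56 mm clear; posts and walls end at z = 153 mm. At the sill the table ends and a chute 62 mm wide slopes down into the box at 48 degrees, to an end wall at x = 96 mm. A blank whose middle is well past the sill tips over and slides down by itself
- rod (a point): middle of the level rod (along y) that the flap hangs from: in the box's frame x = -2, z = 145 mm, 11 mm thick with its knuckles. What enters must pass below z = 139 mm. Upright fingers can follow the blank until they are just short of the rod, which is far enough
- flap (a joint): flap angle, rad: 0 = shut (leaning 0.07 rad inward against its stops), growing as the lower edge swings into the box, at most 1.35. Free-swinging aluminium plate 58 mm wide, 47 mm from rod to lower edge, 3 mm thick, 0.02 kg. Opens inward only; under 1 N pushes it open; it falls shut by itself within half a second once nothing stands under it
- flap_edge (a point): middle of the flap's lower edge; shut, it is 98 mm above the bench and about 1 mm inside the sill line
- blank_mid (a point): centre of the blank to load: flat light oak block 85 (its x) x 45 (y) x 22 mm (z), 0.11 to 0.18 kg, loose on the feed table, centre 108 mm above the bench. It starts up to 0.3 rad crooked and up to 20 mm beside the centre line, 71 to 81 mm before the sill, its long side roughly along the box's x. Loaded, it leans on the chute with its centre about 50 mm above the bench
- dark_blank: bystander: dark red-brown square block 130 x 38 x 38 mm lying on the bench to the left of the box; origin at the centre of its underside
- bobbin: bystander: pale turned bobbin, 45 mm across, 66 mm tall, standing on the bench to the right of the box; origin at the centre of its underside
- knob_turning: bystander: turned cherry drawer knob, 46 mm across, 41 mm tall, standing on the bench to the right of the box's mouth; origin at the centre of its underside
- lamp_stump: obstacle that never moves: dark wooden block 105 x 85 mm, 205 mm tall, its middle 32 mm nearer the robot than this origin; a black lamp pole 20 mm thick rises 1 m straight up from it (world x 0.465, y 0.07): pass it on the robot's side. A black cord hangs from it in an arc over the bench's front edge (world x below 0.42, y 0.13 to 0.33, up to 0.2 m high); stay clear of it too
There are look-alikes about, which are no part of the job. Leave any blue or orange look-alike of the part that bears blank_mid alone.

How it is judged:
By the outcome, as a careful person would: the job done as asked, in the order asked, and still so for the second after the job is handed in, with the robot touching nothing.
It also fails if it takes over 58 s, if anything falls off the work surface, if the arm or the gripper's body presses on something with over 40 N, if the wrist force passes 120 N, or if a joint passes its speed limit or range.

## Working session

There is one attempt and no reset: what is moved stays moved. The work goes in short steps, Python scripts to look and compute and a tool call to move; the robot and the scene stay as the last step left them, time stands still between calls to the robot, and variables do not carry over. Pictures are saved under pics/ and viewed, and the job is handed in when it is done.

Besides the shell and the picture viewer there is one more tool, called after "Request:" by a JSON object that holds its "op" and its "data". play_rows: Moves the arm, as the interface text tells. Its arguments: {"type":"object","properties":{"targets":{"type":"array"},"newtons":{"type":"number"}},"required":["targets"]}

```bash
mkdir -p pics
cat > h.py <<'E'
import numpy as np, cv2
from workcell import env, camera, nets
def K(p): return np.array([[p['fx'],0,p['cx']],[0,p['fy'],p['cy']],[0,0,1.]])
def ray(p,rc):
    u=cv2.undistortPoints(np.array([[[rc[1],rc[0]]]],float),K(p),np.array(p['distortion'],float))[0,0]
    T=np.array(p['pose']); return T[:3,3],T[:3,:3]@np.array([u[0],u[1],1])
def atz(p,rc,z):
    o,d=ray(p,rc); return o+d*(z-o[2])/d[2]
def proj(p,X):
    T=np.linalg.inv(np.array(p['pose'])); r,_=cv2.Rodrigues(T[:3,:3])
    q,_=cv2.projectPoints(np.array(X,float).reshape(-1,1,3),r,T[:3,3],K(p),np.array(p['distortion'],float)); return q[:,0]
def save(p,n): cv2.imwrite(f'pics/{n}.png',p['color'][:,:,::-1])
E
python3 - <<'E'
from h import *
Z=dict(mouth=.097,rod=.145,flap_edge=.098,blank_mid=.108,dryer=0,lamp_stump=0,bobbin=0,knob_turning=0,dark_blank=0)
for c in('scene','top'):
    p=camera(c);save(p,c+'0');print(c,np.round(p['pose'],3).tolist())
    for n,z in Z.items():
        for r in nets.mark_of(n,p)[:3]: print(n,round(r['p'],2),np.round(r['at']),np.round(atz(p,r['at'],z),4))
s=env.observe();print(s)
E
```

```text
scene [[0.481, -0.684, 0.549, 0.061], [-0.877, -0.363, 0.315, 0.074], [-0.016, -0.633, -0.774, 0.787], [0.0, 0.0, 0.0, 1.0]]
mouth 0.7 [253. 308.] [0.5111 0.3486 0.097 ]
rod 0.92 [238. 309.] [0.5096 0.3445 0.145 ]
flap_edge 0.6 [256. 311.] [0.5063 0.3397 0.098 ]
flap_edge 0.39 [283. 245.] [0.4004 0.414  0.098 ]
blank_mid 0.93 [284. 325.] [0.4593 0.2854 0.108 ]
blank_mid 0.84 [222. 239.] [0.5082 0.5003 0.108 ]
blank_mid 0.6 [267. 183.] [0.3714 0.5282 0.108 ]
dryer 0.62 [282. 310.] [0.5118 0.3467 0.    ]
lamp_stump 0.74 [255. 309.] [0.571  0.3838 0.    ]
bobbin 0.76 [260. 360.] [0.609  0.2818 0.    ]
knob_turning 0.57 [290. 371.] [0.5528 0.2306 0.    ]
dark_blank 0.95 [286. 243.] [ 0.4407  0.4628 -0.    ]
top [[0.105, -0.968, 0.229, 0.347], [-0.994, -0.101, 0.031, 0.324], [-0.007, -0.231, -0.973, 0.982], [0.0, 0.0, 0.0, 1.0]]
mouth 0.77 [266. 323.] [0.5018 0.3412 0.097 ]
rod 0.8 [261. 326.] [0.5035 0.336  0.145 ]
flap_edge 0.71 [262. 323.] [0.5089 0.3423 0.098 ]
blank_mid 0.77 [230. 225.] [0.5509 0.5402 0.108 ]
blank_mid 0.57 [295. 198.] [0.4189 0.5725 0.108 ]
dryer 0.89 [272. 321.] [0.5049 0.3458 0.    ]
bobbin 0.7 [228. 353.] [0.6103 0.286  0.    ]
knob_turning 0.89 [255. 376.] [0.5544 0.2292 0.    ]
{'time_s': 1.0, 'joint_pos': array([ 1.15037265e+00,  4.80176802e-01,  1.59626208e+00, -4.62249742e-05,
        1.06510205e+00, -4.66114394e-02]), 'qd': array([ 0.00055321, -0.00141039, -0.00160438,  0.0013908 ,  0.00033326,
       -0.00093851]), 'effort': array([ 1.47239289e-04, -9.50494337e+01, -4.30652833e+01,  4.89833728e-04,
        1.10372563e-03,  6.98534018e-05]), 'ee_pos': array([0.2373673 , 0.60512815, 0.23132578]), 'orientation': array([2.56554367e-05, 1.85808789e-01, 9.82585921e-01, 2.04801521e-05]), 'ft_force': array([-0.12613145, -1.09753727, -0.67926649]), 'ft_torque': array([ 0.02157462,  0.00503412, -0.00038005]), 'gripper_width': 0.9997712615919373}
```

View pics/scene0.png

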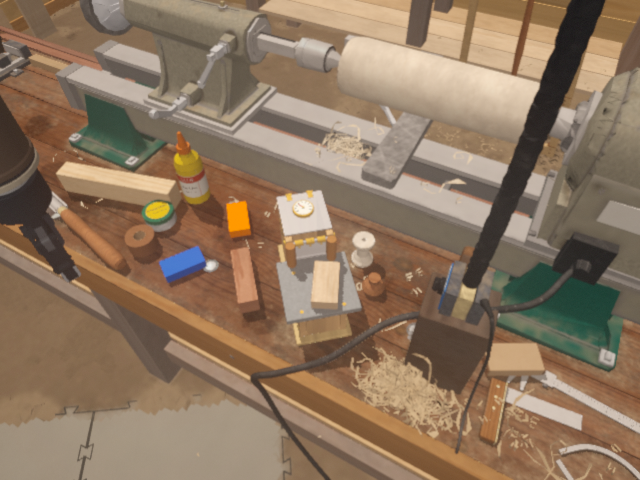

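View pics/top0.png

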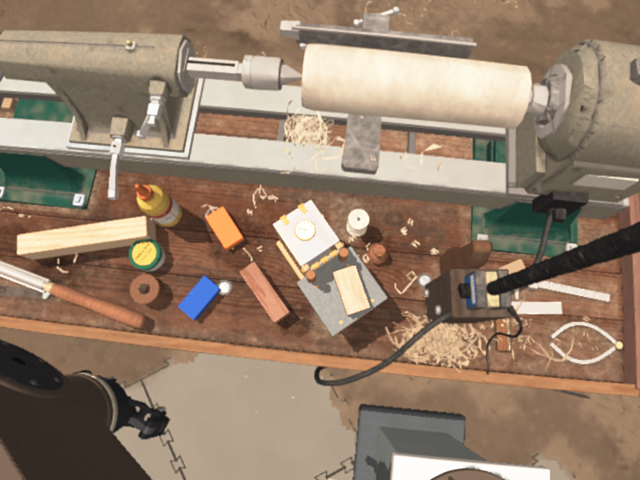

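The blank lies at about (325,284) in scene and (352,288) in top. The box faces up-left in the top view. I'll zoom in to get the corners.

Run:
```python
from h import *
for c,(r,q) in dict(scene=(180,262),top=(190,262)).items():
    im=cv2.imread(f'pics/{c}0.png')[r:r+170,q:q+140]
    cv2.imwrite(f'pics/{c}0z.png',cv2.resize(im,None,fx=3.5,fy=3.5,interpolation=cv2.INTER_CUBIC))
```

```text
(no output)
```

View pics/scene0z.png

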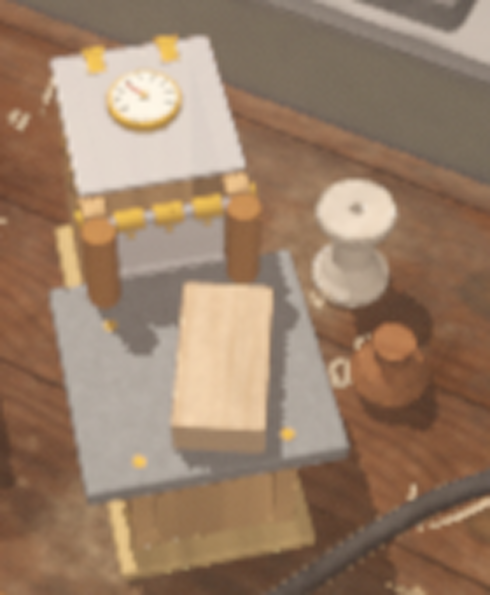

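View pics/top0z.png

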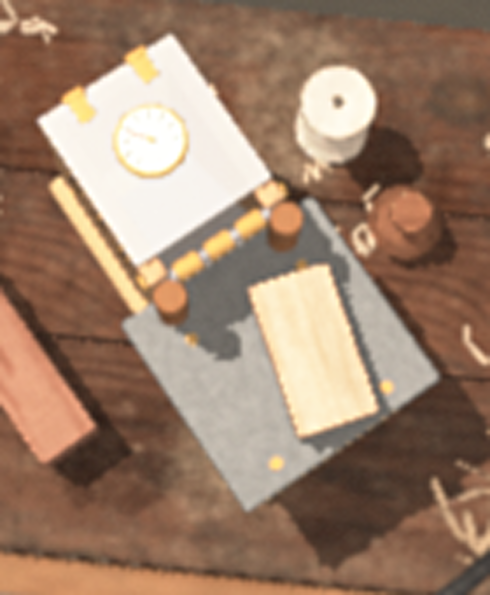

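```bash
cat > fit.py <<'E'
from h import *
from scipy.optimize import least_squares
def R(t): return np.array([[np.cos(t),-np.sin(t)],[np.sin(t),np.cos(t)]])
def fit2(L,W):  # L local (n,2), W world (n,2)
    f=lambda q:(L@R(q[2]).T+q[:2]-W).ravel()
    s=least_squares(f,[*W.mean(0),.5]); return s.x, np.abs(s.fun).max()
E
python3 - <<'E'
from fit import *
P={c:camera(c) for c in('scene','top')}; off=dict(scene=(180,262),top=(190,262))
loc=np.array([[0,65],[-125,65],[-125,-65],[0,-65],[-11,37],[-11,-37]])/1e3; zz=[.097]*4+[.153]*2
px=dict(top=[(122,323),(248,510),(440,378),(312,200),(170,294),(287,216)],scene=[(50,292),(88,494),(348,450),(290,252),(98,230),(244,205)])
bl=np.array([[42.5,22.5],[42.5,-22.5],[-42.5,-22.5],[-42.5,22.5]])/1e3
pb=dict(top=[(248,290),(328,264),(380,412),(302,438)],scene=[(185,283),(273,287),(267,433),(172,431)])
for c in P:
    g=lambda a,z:np.array([atz(P[c],(v/3.5+off[c][0],u/3.5+off[c][1]),h)[:2] for (u,v),h in zip(a,z)])
    q,e=fit2(loc[:4],g(px[c],zz)[:4]); q2,e2=fit2(loc,g(px[c],zz)); b,eb=fit2(bl,g(pb[c],[.119]*4))
    print(c,q.round(4),e.round(4),q2.round(4),e2.round(4),'blank',b.round(4),eb.round(4),'in box mm',((b[:2]-q2[:2])@R(q2[2])*1e3).round(1),(b[2]-q2[2]).round(3))
E
```

```text
scene [0.5055 0.3393 0.6929] 0.0025 [0.5058 0.3398 0.6943] 0.0021 blank [0.4576 0.2821 0.4368] 0.0014 in box mm [-73.9 -13.4] -0.257
top [0.5058 0.339  0.6977] 0.0026 [0.5063 0.3391 0.6968] 0.003 blank [0.4576 0.2814 0.432 ] 0.0006 in box mm [-74.4 -13. ] -0.265
```

Run:
```python
from h import *
T=camera('top');S=camera('scene')
dark=cv2.morphologyEx((S['color'].max(2)<75).astype(np.uint8),cv2.MORPH_OPEN,np.ones((2,2)))
D=cv2.distanceTransform(dark,cv2.DIST_L2,3)
for t in [(325,432),(335,420),(342,408),(350,396),(358,382),(363,372),(368,358),(371,345),(370,330),(377,319)]:
    hs=np.arange(-.05,.23,.004); X=np.array([atz(T,t,h) for h in hs]); q=proj(S,X).round().astype(int)
    hit=[(round(h,3),tuple(x[:2].round(3))) for h,x,(u,v) in zip(hs,X,q) if 0<=u<640 and 0<=v<480 and D[v,u]>1 and u<415]
    print(t,T['color'][t].tolist(),hit[:1],hit[-1:])
B=lambda x,y,z:[.506+x*np.cos(.696)-y*np.sin(.696),.3395+x*np.sin(.696)+y*np.cos(.696),z]
print(B(-84,0,0)); print(np.round([B(x/1e3,y/1e3,.1) for x,y in((-84,-13),(-40,0),(-95,0),(-20,0))],4))
```

```text
(325, 432) [97, 89, 82] [] []
(335, 420) [92, 85, 79] [] []
(342, 408) [75, 69, 64] [] []
(350, 396) [157, 125, 98] [] []
(358, 382) [129, 95, 74] [] []
(363, 372) [210, 148, 103] [] []
(368, 358) [202, 142, 99] [] []
(371, 345) [140, 115, 91] [] []
(370, 330) [145, 117, 92] [] []
(377, 319) [105, 95, 83] [(np.float64(-0.014), (np.float64(0.285), np.float64(0.327)))] [(np.float64(0.014), (np.float64(0.287), np.float64(0.327)))]
[np.float64(-63.95668632432576), np.float64(-53.5173665246279), 0]
[[0.4499 0.2757 0.1   ]
 [0.4753 0.3139 0.1   ]
 [0.4331 0.2786 0.1   ]
 [0.4907 0.3267 0.1   ]]
```

Run:
```python
import cv2,numpy as np
a=cv2.imread('pics/scene0.png')[290:400,240:440]; b=cv2.imread('pics/top0.png')[290:400,300:500]
cv2.imwrite('pics/cord.png',np.vstack([cv2.resize(i,None,fx=2.7,fy=2.7) for i in(a,b)]))
```

```text
(no output)
```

View pics/cord.png

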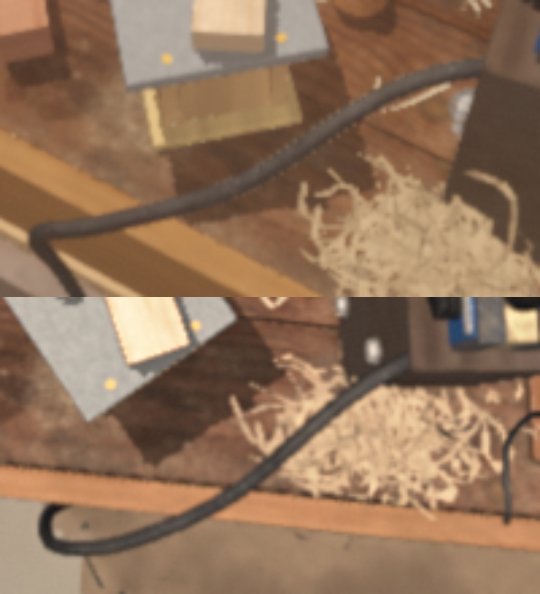

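Run:
```python
from h import *
T=camera('top');S=camera('scene')
s=np.array([(470,68),(420,80),(370,102),(320,138),(270,170),(210,198),(150,216),(90,230),(40,236)])/2.7+[240,290]
t=np.array([(405,66),(350,97),(310,130),(270,170),(220,208),(170,235),(110,250),(60,247)])/2.7+[300,290]
sd=np.vstack([np.linspace(s[i],s[i+1],30) for i in range(len(s)-1)])
for u in t:
    X=np.array([atz(T,(u[1],u[0]),h) for h in np.arange(-.05,.3,.004)]); q=proj(S,X)
    d=np.linalg.norm(q[:,None]-sd[None],axis=2).min(1); i=d.argmin(); print(X[i].round(3),d[i].round(1))
```

```text
[0.423 0.115 0.198] 4.1
[0.401 0.146 0.186] 0.1
[0.379 0.167 0.17 ] 0.5
[0.351 0.188 0.154] 0.5
[0.323 0.216 0.13 ] 0.4
[0.301 0.246 0.114] 0.5
[0.285 0.284 0.082] 0.5
[0.281 0.319 0.042] 0.3
```

Request:
{"op": "play_rows", "data": {"targets": [[-1, -32, -22.4, 0, 0], [-1, -32, -22.4, 0, 0], [-1, -32, -22.4, 0, 0], [-1, -32, -22.4, 0, 0], [-1, -32, -22.4, 0, 0], [-1, -32, -22.4, 0, 0], [-1, -32, -22.4, 0, 0], [-1, -32, -22.4, 0, 0], [-1, -32, -22.4, 0, 0], [-1, -32, -22.4, 0, 0], [-1, 0, 0, 0, -0.134], [-1, 0, 0, 0, -0.134], [-1, 0, 0, 0, -0.134], [-1, 0, 0, 0, -0.134], [-1, 0, 0, 0, -0.134], [-1, 0, 0, 0, -0.134], [-1, 0, 0, 0, -0.134], [-1, 0, 0, 0, -0.134], [-1, 0, 0, 0, 0], [-1, 0, 0, 0, 0]], "newtons": 20}}

```text
time_s: 3.3
ee_pos: [0.4535, 0.2797, 0.2314]
orientation: [0.0, -0.34, 0.94, 0.0]
ft_force: [-0.4, 0.6, 0.1]
gripper_width: 1.0
```

```bash
cat > st.py <<'E'
from h import *
from scipy.spatial.transform import Rotation as Ro
def st():
    s=env.observe(); w,x,y,z=s['orientation']; M=Ro.from_quat([x,y,z,w]).as_matrix(); a=.696
    d=np.array(s['ee_pos'][:2])-[.506,.3395]
    print('t',round(s['time_s'],2),'box xy mm',np.round([1e3*(d[0]*np.cos(a)+d[1]*np.sin(a)),1e3*(-d[0]*np.sin(a)+d[1]*np.cos(a))],1),'z',round(1e3*s['ee_pos'][2],1),
     'yaw err',round(float((np.arctan2(M[1,1],M[0,1])-a-np.pi/2+np.pi)%(2*np.pi)-np.pi),4),'F',np.round(s['ft_force'],1),'w',round(s['gripper_width'],3))
E
python3 - <<'E'
from st import *; st()
p=camera('top');save(p,'top1')
E
```

```text
t 3.3 box xy mm [-78.6 -12.2] z 231.4 yaw err -0.002 F [-0.4  0.6  0.1] w 1.0
```

View pics/top1.png

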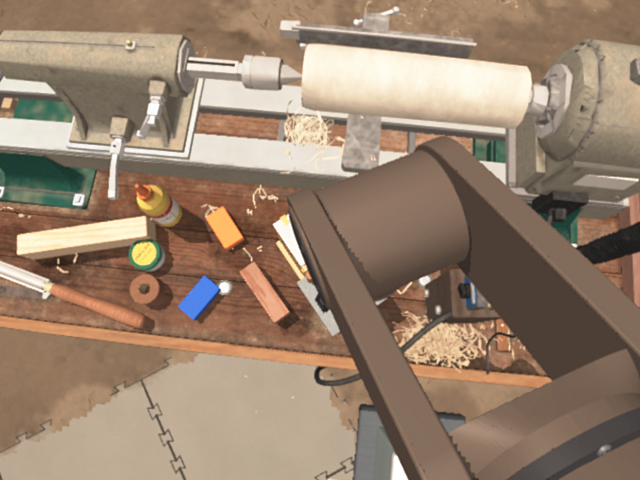

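Request:
{"op": "play_rows", "data": {"targets": [[-1, 0, 0, 26, 0], [-1, 0, 0, 26, 0], [-1, 0, 0, 26, 0], [-1, 0, 0, 26, 0], [-1, 0, 0, 13, 0], [-1, 0, 0, 12, 0], [-1, 0, 0, 0, 0], [-1, 0, 0, 0, 0]]}}

```text
time_s: 4.15
ee_pos: [0.4538, 0.2799, 0.1028]
orientation: [0.0, -0.342, 0.94, 0.0]
ft_force: [-0.2, 0.1, 0.6]
gripper_width: 1.002
```

Run:
```python
from st import *; st()
p=camera('scene');save(p,'s2')
i=cv2.imread('pics/s2.png'); cv2.imwrite('pics/s2z.png',cv2.resize(i[150:400,180:480],None,fx=2.4,fy=2.4))
```

```text
t 4.15 box xy mm [-78.3 -12.2] z 102.8 yaw err 0.0017 F [-0.2  0.1  0.6] w 1.002
```

View pics/s2z.png

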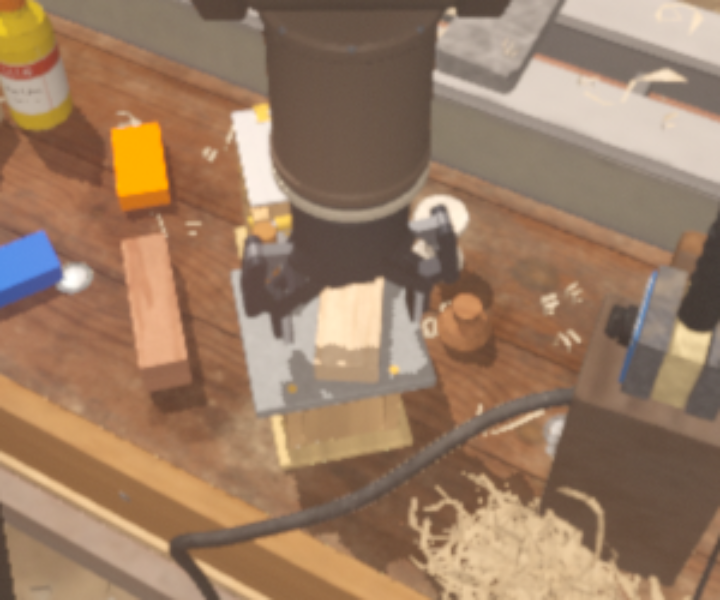

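The open fingers straddle the blank, one at (280,320) and the other at (420,300). I'll close them gently to square it.

Request:
{"op": "play_rows", "data": {"targets": [[-0.6, 0, 0, 0, 0], [-0.4, 0, 0, 0, 0], [-0.3, 0, 0, 0, 0], [-0.2, 0, 0, 0, 0], [-0.15, 0, 0, 0, 0], [-0.1, 0, 0, 0, 0], [-0.05, 0, 0, 0, 0], [0, 0, 0, 0, 0], [0, 0, 0, 0, 0], [0, 0, 0, 0, 0], [0, 0, 0, 0, 0]], "newtons": 20}}

```text
time_s: 5.3
ee_pos: [0.4537, 0.2799, 0.1029]
orientation: [0.0, -0.342, 0.94, 0.0]
ft_force: [-1.1, -2.6, 10.0]
gripper_width: 0.596
```

Run:
```python
from st import *; st()
p=camera('scene');save(p,'s3')
i=cv2.imread('pics/s3.png'); cv2.imwrite('pics/s3z.png',cv2.resize(i[230:350,260:380],None,fx=5,fy=5))
```

```text
t 5.3 box xy mm [-78.4 -12.2] z 102.9 yaw err 0.0021 F [-1.1 -2.6 10. ] w 0.596
```

View pics/s3z.png

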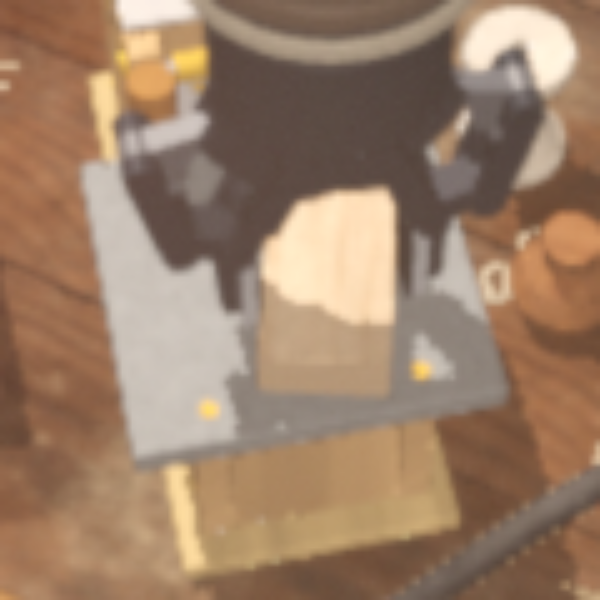

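The squeeze jammed with the blank still crooked: 50.7 mm opening on a 45 mm blank. I'll open, line the jaws up with the blank and close, then turn back to square while shifting sideways.

Request:
{"op": "play_rows", "data": {"targets": [[-0.5, 0, 0, 0, 0], [-0.5, 0, 0, 0, 0], [-0.5, 0, 0, 0, 0.12], [-0.5, 0, 0, 0, 0.12], [-0.4, 0, 0, 0, 0], [-0.2, 0, 0, 0, 0], [-0.1, 0, 0, 0, 0], [0, 0, 0, 0, 0], [0, 0, 0, 0, 0], [0, 0, 0, 0, 0], [0, 0, 0, 0, 0]], "newtons": 20}}

```text
time_s: 6.45
ee_pos: [0.4535, 0.2797, 0.1024]
orientation: [0.0, -0.227, 0.974, 0.0]
ft_force: [-1.3, -0.3, 4.0]
gripper_width: 0.517
```

Run:
```python
from st import *; st()
```

```text
t 6.45 box xy mm [-78.6 -12.2] z 102.4 yaw err -0.2375 F [-1.3 -0.3  4. ] w 0.517
```

Request:
{"op": "play_rows", "data": {"targets": [[0, 0, 0, 0, -0.06], [0, 0, 0, 0, -0.06], [0, 0, 0, 0, -0.06], [0, 0, 0, 0, -0.0575], [0, 0, 0, 0, 0], [0, 0, 4, 0, 0], [0, 0, 4, 0, 0], [0, 0, 4.2, 0, 0], [0, 0, 0, 0, 0], [0, 0, 0, 0, 0]]}}

```text
time_s: 7.45
ee_pos: [0.4453, 0.2895, 0.1024]
orientation: [-0.0, -0.341, 0.94, 0.0]
ft_force: [-3.0, 2.3, 4.3]
gripper_width: 0.52
```

Run:
```python
from st import *; st()
p=camera('scene');save(p,'s4')
i=cv2.imread('pics/s4.png'); cv2.imwrite('pics/s4z.png',cv2.resize(i[230:350,260:380],None,fx=5,fy=5))
```

```text
t 7.45 box xy mm [-78.7   0.5] z 102.4 yaw err -0.0002 F [-3.   2.3  4.3] w 0.52
```

View pics/s4z.png

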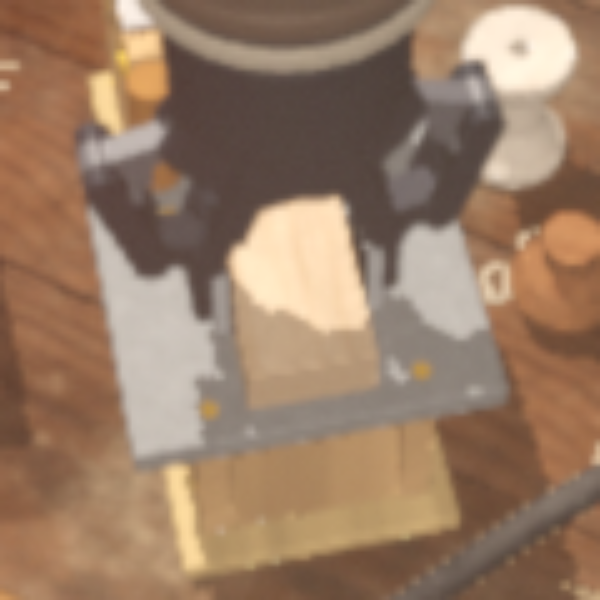

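Now square and centred. Next I release, rise and go behind the blank.

Request:
{"op": "play_rows", "data": {"targets": [[-0.3, 0, 0, 0, 0], [-0.5, 0, 0, 0, 0], [-0.5, 0, 0, 0, 0], [-0.5, 0, 0, -20, 0], [-0.5, 0, 0, -25, 0], [0, 15, 0, -20, 0], [1, 25, 0, 0, 0], [1, 20, 0, 0, 0], [1, 0, 0, 0, 0], [1, 0, 0, 0, 0], [1, 0, 0, 0, 0], [1, 0, 0, 0, 0]]}}

```text
time_s: 8.7
ee_pos: [0.4002, 0.251, 0.1672]
orientation: [0.0, -0.341, 0.94, 0.0]
ft_force: [0.3, 0.4, -0.4]
gripper_width: 0.0
```

Run:
```python
from st import *; st()
p=camera('scene');save(p,'s5')
i=cv2.imread('pics/s5.png'); cv2.imwrite('pics/s5z.png',cv2.resize(i[230:350,260:380],None,fx=5,fy=5))
```

```text
t 8.7 box xy mm [-137.9   -0. ] z 167.2 yaw err -0.0003 F [ 0.3  0.4 -0.4] w 0.0
```

View pics/s5z.png

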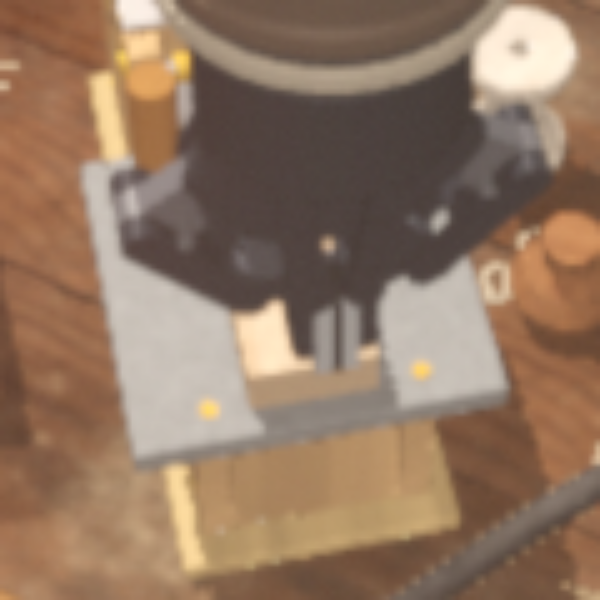

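Request:
{"op": "play_rows", "data": {"targets": [[1, 0, 0, 20, 0], [1, 0, 0, 20, 0], [1, 0, 0, 12, 0], [1, 0, 0, 7, 0], [1, 0, 0, 0, 0], [1, -6, 0, 0, 0], [1, -6, 0, 0, 0], [1, -6, 0, 0, 0], [1, -6, 0, 0, 0], [1, -6, 0, 0, 0], [1, -6, 0, 0, 0], [1, 0, 0, 0, 0]]}}

```text
time_s: 9.95
ee_pos: [0.4281, 0.2744, 0.1084]
orientation: [0.0, -0.341, 0.94, 0.0]
ft_force: [-0.2, 0.9, 0.5]
gripper_width: 0.001
```

Run:
```python
from st import *; st()
p=camera('scene');save(p,'s6')
i=cv2.imread('pics/s6.png'); cv2.imwrite('pics/s6z.png',cv2.resize(i[210:350,240:380],None,fx=4.2,fy=4.2))
```

```text
t 9.95 box xy mm [-101.5   -0. ] z 108.4 yaw err -0.0003 F [-0.2  0.9  0.5] w 0.001
```

View pics/s6z.png

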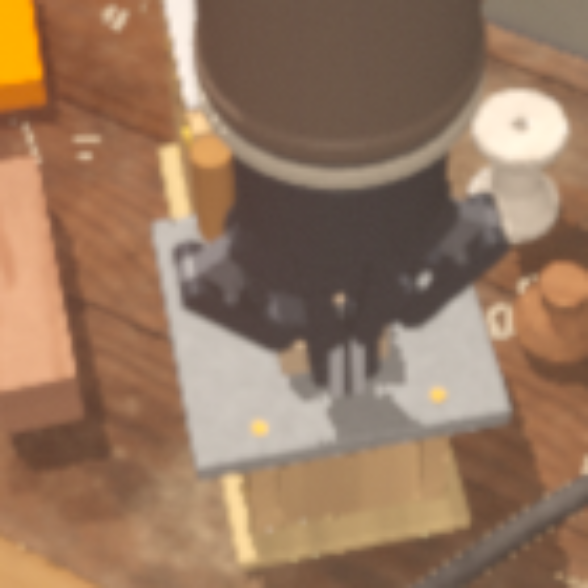

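Run:
```python
from st import *
p=camera('scene'); a=.696
for u,v in((185,300),(295,350),(180,250),(500,235),(415,325)):
    for off in(-101.5,-113):
        o,d=ray(p,(210+v/4.2,240+u/4.2)); n=np.array([np.cos(a),np.sin(a),0]); b=np.array([.506,.3395,0])
        k=(off/1e3-(o-b)@n)/(d@n); X=o+k*d; print((u,v),off,'y',round(1e3*(X-b)@[-np.sin(a),np.cos(a),0],0),'z',round(1e3*X[2]))
```

```text
(185, 300) -101.5 y 60.0 z 182
(185, 300) -113 y 61.0 z 199
(295, 350) -101.5 y 20.0 z 135
(295, 350) -113 y 21.0 z 153
(180, 250) -101.5 y 60.0 z 214
(180, 250) -113 y 60.0 z 230
(500, 235) -101.5 y -60.0 z 189
(500, 235) -113 y -56.0 z 206
(415, 325) -101.5 y -29.0 z 138
(415, 325) -113 y -25.0 z 156
```

Request:
{"op": "play_rows", "data": {"targets": [[1, 0, 0, -3.5, 0], [1, -6, 0, 0, 0], [1, -6, 0, 0, 0], [1, -6, 0, 0, 0], [1, -6, 0, 0, 0], [1, -6, 0, 0, 0], [1, -6, 0, 0, 0], [1, -6, 0, 0, 0], [1, -6, 0, 0, 0], [1, -6, 0, 0, 0], [1, 0, 0, 0, 0]]}}

```text
time_s: 11.15
ee_pos: [0.4695, 0.309, 0.1118]
orientation: [0.0, -0.341, 0.94, 0.0]
ft_force: [-0.3, 0.0, 0.3]
gripper_width: 0.001
```

Run:
```python
from st import *; st()
p=camera('scene');save(p,'s7')
i=cv2.imread('pics/s7.png'); cv2.imwrite('pics/s7z.png',cv2.resize(i[210:350,240:380],None,fx=4.2,fy=4.2))
```

```text
t 11.15 box xy mm [-47.6  -0. ] z 111.8 yaw err -0.0002 F [-0.3  0.   0.3] w 0.001
```

View pics/s7z.png

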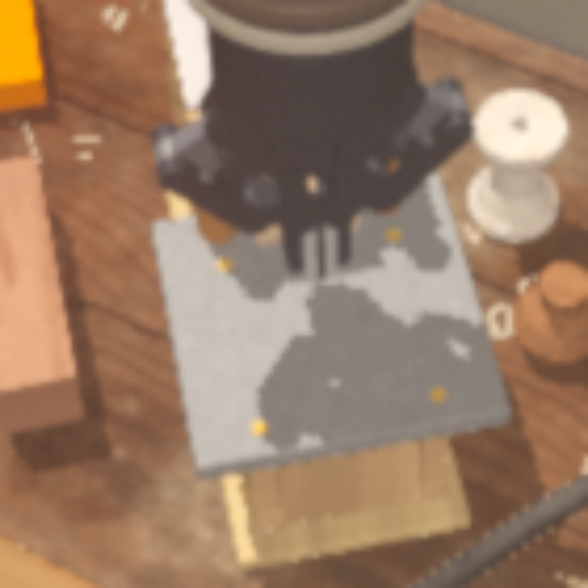

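The blank sits between the posts and contact force is negligible. I'll push on in small steps.

Request:
{"op": "play_rows", "data": {"targets": [[1, -4, 0, 0, 0], [1, -4, 0, 0, 0], [1, -4, 0, 0, 0], [1, -3, 0, 0, 0], [1, 0, 0, 0, 0], [1, 0, 0, 0, 0], [1, 0, 0, 0, 0]]}}

```text
time_s: 11.9
ee_pos: [0.48, 0.3178, 0.1118]
orientation: [-0.0, -0.341, 0.94, -0.0]
ft_force: [-0.7, -0.7, -0.5]
gripper_width: 0.0
```

Run:
```python
from st import *; st()
p=camera('scene');save(p,'s8')
i=cv2.imread('pics/s8.png'); cv2.imwrite('pics/s8z.png',cv2.resize(i[200:300,260:360],None,fx=6,fy=6))
```

```text
t 11.9 box xy mm [-33.9   0.1] z 111.8 yaw err -0.0003 F [-0.7 -0.7 -0.5] w 0.0
```

View pics/s8z.png

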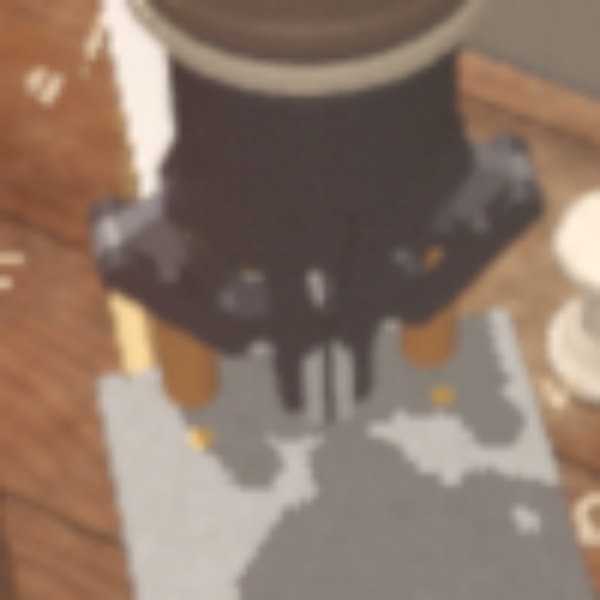

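The blank has gone from between the fingers and the posts. I'll draw back, rise clear and look.

Request:
{"op": "play_rows", "data": {"targets": [[1, 10, 0, 0, 0], [1, 20, 0, 0, 0], [1, 25, 0, 0, 0], [1, 25, 0, 0, 0], [1, 10, 0, -30, 0], [1, 0, 0, -40, 0], [1, 0, 0, -40, 0], [1, 0, 40, -20, 0], [1, 0, 40, 0, 0], [1, 0, 40, 0, 0], [1, 0, 40, 0, 0], [1, 0, 40, 0, 0], [1, 0, 40, 0, 0], [1, 0, 0, 0, 0]]}}

```text
time_s: 13.35
ee_pos: [0.2543, 0.4467, 0.2417]
orientation: [-0.0, -0.342, 0.94, 0.0]
ft_force: [0.7, 0.3, 0.3]
gripper_width: 0.001
```

Run:
```python
from st import *; st()
p=camera('scene');save(p,'s9');t=camera('top');save(t,'t9')
a=cv2.imread('pics/s9.png')[180:350,260:400];b=cv2.imread('pics/t9.png')[190:360,260:400]
cv2.imwrite('pics/z9.png',np.hstack([cv2.resize(i,None,fx=2.8,fy=2.8,interpolation=cv2.INTER_CUBIC) for i in(a,b)]))
for q in(p,t):
    for n in('blank_mid','flap_edge'): print(n,[(round(r['p'],2),np.round(r['at']).tolist()) for r in nets.mark_of(n,q)])
```

```text
t 13.35 box xy mm [-124.4  243.6] z 241.7 yaw err 0.0028 F [0.7 0.3 0.3] w 0.001
blank_mid [(0.73, [220.0, 236.0])]
flap_edge []
blank_mid [(0.94, [296.0, 201.0]), (0.8, [227.0, 226.0])]
flap_edge [(0.48, [263.0, 321.0])]
```

View pics/z9.png

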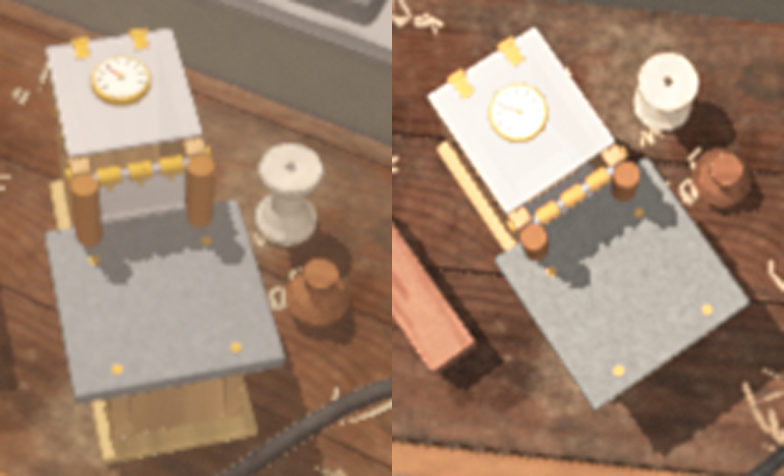

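The table is empty, the flap plate at (140,195) in the crop reaches down to the sill, and the bobbin, knob and dark block are in place. I'll compare the flap and bystanders with the first picture and then hand in.

Run:
```python
from h import *
a=cv2.imread('pics/scene0.png').astype(int)
p=camera('scene'); b=p['color'][:,:,::-1].astype(int); d=np.abs(a-b).max(2)
print('flap',d[242:256,298:324].max(1)); print('bobbin/knob max',d[228:300,350:388].max(),'dark block',d[245:315,228:262].max())
```

```text
flap [7 7 6 6 7 7 7 7 7 7 7 7 7 7]
bobbin/knob max 8 dark block 8
```

The flap and bystander pixels match the start to within noise.

```bash
python3 -c "
from h import *
print(env.job_done())"
```

```text
the job is handed in; nothing more can be done
None
```

The oak blank is in the drying box, the flap has dropped shut behind it, and I handed the job in at about 13.5 s. I squared and centred the blank on the table between the closed fingers, using a 20 N grip and no lift. Then I pushed it from behind with shut fingers until it tipped over the sill.

**What went wrong on the way:** the first squeeze jammed with the blank still crooked. I opened the fingers, lined them up with the blank, closed again and turned it straight.

**Last checks:**
- **Table:** it was empty in both camera views.
- **Flap:** its pixels in the scene picture match the starting picture to within noise, so it is shut.
- **Other pieces:** the bobbin, knob and dark block also match the start, so they have not moved.
- **Forces:** the highest reading between moves was about 10 N, during the jammed squeeze.
- **Not seen directly:** the blank cannot be seen behind the shut flap, so its rest on the chute is inferred from the empty table and the closed flap. After the move the networks reported `blank_mid` only at the blue and orange look-alikes.
- **Networks on the flap:** they did not find `flap_edge` in the last scene picture, and found it with only 0.48 confidence in the top one.

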